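# Load the crucible block into a sprung plunger clamp

### The job

The sprung plunger of the clamp fixture on the bench bars its tunnel. Pull the plunger back by its black knob and swing it into the holding notch of the gate plate so that it stays parked by itself, then lay the grey four-hole crucible block on the bed and slide it lengthways under the bridge, fully home against the end stop. Finally free the knob from the notch so that the upright plunger springs forward and clamps the block, and leave the tin, the jar and the canister where they stand.

Things in the scene. Friction and masses are not known exactly. Their poses are not given: they have to be found in the camera images.
- clamp: Fixed bare-metal clamp fixture. Origin on the worktop under the middle of a fully home block; x points along the tunnel to the end stop, z up. In its frame, mm: bed plate x -90..95, y -48..48, top at z 6; nothing stands beside the bed at x below 5. The plunger lies along y at x 50, z 18, on the -y side, and enters the tunnel through that side; its spring sleeve ends at y -172.
- tunnel (a point): Middle of the tunnel's mouth on the bed (clamp x 25, y 0, z 6 mm; axes as the clamp's). Tunnel 50 mm long up to the upright end stop at clamp x 75, 68 mm wide between cheeks (clamp y -34 and 34), flared outwards over clamp x 8 to 28; 30 mm high under the bridge, whose top is at z 47.
- notch (a point): Where the 9 mm handle pin rests in the holding notch (clamp x 66, y -114, z 52 mm; axes as the clamp's). Flat gate plate, clamp x 30..83, y -146..-66, z 49..55, with a J-shaped slot: a straight leg along y at x 50, 13 mm wide, open at its outer (-y) end to the notch on its +x side; a tongue stands 7 mm above the notch's floor between them.
- plunger (a joint): Slide of the plunger (m): 0 = forward, its 16 mm rod barring the tunnel to clamp y -6; grows as it is pulled out along the clamp's -y; end of travel 0.050. Its spring pushes it forward with 2 N at 0, 11 N at 0.050. The pin can swing past the tongue only above about 0.042; resting in the notch it reads about 0.034, pressed on a clamped block about 0.020.
- handle (a joint): Swing of the handle about the plunger's axis in rad: 0 = upright (in the straight leg), growing as the knob leans towards the clamp's +x, end of travel 0.56. A light spring (about 1 N at the knob) returns it to 0. In the notch it reads about 0.40 to 0.52.
- knob (a point): Centre of the handle's black knob, a disc 30 mm in diameter and 18 mm thick with its flat faces across the clamp's y (pinch it across these faces, 18 mm). It is 72 mm from the plunger's axis; upright and forward it is at x 50, y -80, z 90 mm in the clamp's frame. Nothing stands higher than z 57 around it. Axes: as the clamp's, leaning with the handle.
- block_centre (a point): Centre (half-way up) of the loose grey crucible block, 60 x 150 x 22 mm, 0.3 kg, with four cup holes in its top. Its y axis is its length, z up; either end may go in first. Starts flat on the worktop. Fully home it lies with its length along the clamp's x and its centre at clamp x 0, z 17 mm.
- jar_centre (a point): Bystander: centre of the closed oil jar, 56 mm in diameter, 90 mm tall, just behind the clamp's end stop. Leave it standing.
- canister_centre (a point): Bystander: centre of the open steel canister, 55 mm in diameter, 124 mm tall. Leave it standing.
- tin_centre (a point): Bystander: centre of the grease tin, 64 mm in diameter, 33 mm tall, beside the clamp's bed in the nook in front of the plunger. Leave it.

How it is judged (in metres and radians):
On the way, in this order (a step that is already met when the one before it is completed fails the run):
1. the plunger is parked in its holding notch and stays there untouched (value of joint plunger between 0.029 and 0.038 m and value of joint handle above 0.3 rad and contact force between the fingers and clamp below 0.3 N), for 0.3 s.
2. the block is fully home under the bridge against the end stop, the plunger still parked (x of block_centre in the frame of clamp above -0.005 m and z of block_centre in the frame of clamp below 0.022 m and angle between the y axis of block_centre and the x axis of clamp, either way round below 0.15 rad and value of joint plunger above 0.029 m and value of joint handle above 0.3 rad), for 0.2 s.
At the end, for the whole second after the job is handed in: The block lies flat in the tunnel, its centre within 5 mm of the home position along the tunnel and its length within 0.08 rad of it; the handle is upright (within 0.1 rad) and the plunger presses on the block's side (slide reading 0.012 to 0.028) (x of block_centre in the frame of clamp between -0.005 and 0.005 m and y of block_centre in the frame of clamp between -0.006 and 0.008 m and z of block_centre in the frame of clamp below 0.02 m and angle between the y axis of block_centre and the x axis of clamp, either way round below 0.08 rad and value of joint plunger between 0.012 and 0.028 m and value of joint handle below 0.1 rad); the robot touches nothing.
It fails at once if the jar is shifted more than 30 mm or tipped (distance of jar_centre from where it was at the start of the episode above 0.03 m or angle between jar_centre's own z axis and vertical above 0.5 rad).
It fails at once if the canister is shifted more than 30 mm or tipped (distance of canister_centre from where it was at the start of the episode above 0.03 m or angle between canister_centre's own z axis and vertical above 0.5 rad).
It fails at once if the tin is shifted more than 30 mm (distance of tin_centre from where it was at the start of the episode above 0.03 m).
It also fails if it takes over 67 s, if anything falls off the work surface, if the arm or the gripper's body presses on something with over 40 N, if the wrist force passes 120 N, or if a joint passes its speed limit or range.

### The arm

A 7-joint arm with a two-finger parallel gripper is mounted at the origin on a cart in front of the work surface, level with it; the furniture and walls round the work are solid. World frame = base frame: x ahead of the robot, y to its left, z up, the work surface at z = 0. Lengths are in m, angles in degrees, forces in N, time in s.
With the tool pointing down it reaches from about 0.35 to 0.9 m from the base axis. Payload 8.1 kg.
Tool frame: the origin (TCP) lies at the very end of the fingers, on their centre line; the grasp point (between the pads) lies 19 mm behind it (arm.tcp_to_grasp is the distance from the TCP to the grasp point, in m); z points along the fingers, y is the line along which they close (so a half turn about z gives the same grasp; the last joint's range is limited). The gripper opens to 85 mm and grips with 20 to 120 N. Pads are 22 mm wide; open, the fingers measure 114 mm over their backs; the gripper's body (76 mm by 85 mm) begins 54 mm behind the grasp point. The pads swing forward as they close: fully open they stand 13 mm farther back than shut.
Start: joints at [63.621, 24.895, 1.432, 90.138, -0.665, 64.973, -4.303], TCP at [0.219, -0.585, 0.194] pointing down, gripper open.
Joint ranges: [-149.89, 149.89], [-25.12, 119.58], [-72.63, 75.52], [4.76, 147.25], [-75.54, 255.54], [6.69, 114.76], [-157.13, 157.13]. Speed limits (degrees/s): [127.2, 127.2, 172.46, 172.46, 180, 180, 180].

### API

Orientations are given as a 3x3 rotation matrix whose columns are the frame's x, y, z axes.
In Python, from plant import state, eyes, ticket, arm gives the robot as it stands. The module is installed in compiled form; this text tells all that it offers.
- The arm moves only by the tool drive_tool, never from a script. Its argument "plan" is a list of rows, each a list of 7 numbers: the shift along the tool's x, y, z as a fraction of full scale, then the turn, a rotation vector about the tool's x, y, z as a fraction of full scale, then the gripper's target within -1 to 1 (shut at 1, half-way at 0, fully open at -1). In form: [[x, y, z, wx, wy, wz, fingers], ...]. A call has 1 to 5 rows; each row shifts and turns the commanded pose from where the row before left it, along the tool's axes as they then stand; what a row does not reach is not made up. Full scale, the value 1, is 0.06 m for a shift and 0.12 rad for a turn. A row lasts 1/8 s, in which the tool goes at most 62.5 mm and 10.7 degrees, less where a joint would pass 70% of its speed; a pose out of reach is approached as far as the arm can. A call with a number of a shift or a turn outside -1 to 1 is refused whole. A call with a gripper value outside its range is refused whole. The fingers move at their own pace and stop on an object; "force" is the grip in N (left out, the last holds). Time passes only in rows, so rows that do not move let the fingers close. It gives the time, the measured TCP pose, the force, the opening and the grip force at its end, in the units of the state.
- state(): the state, without advancing time (a new reading comes with each control period).
- eyes.grab_frame(name): name is "scene" or "top" or "wrist"; returns a dict with "color" (480x640x3 uint8, blue, green, red), "camera_matrix" (3x3 intrinsics, pixels), "k1" (the pictures are not rectified: a ray, as slopes to the right and down, at radius r is drawn at 1 + k1 r^2 times it, then the intrinsics apply), "rvec" (rotation vector, rad) and "tvec" (3), from world to camera coordinates, as OpenCV has them; the wrist camera has in their place "hand_eye" (4x4, takes a point from camera to tool coordinates, whose origin is the TCP and whose axes are the flange's). Camera axes: x right, y down, z forward; pixel columns grow to the right and rows downward; lengths in m; the calibration is good to about 2 mm. A picture is of the moment at which its call begins: read the wrist's pose just before it. There is no depth.
- ticket.close_job(): hands the job in; it is judged then, once.
The state is a dict: "time_s": time; "q": joint angles; "dq": joint speeds; "joint_torque": joint torques, N m; "tool_pos": TCP position; "orientation": TCP orientation; "ft_force": force on the tool from outside, world axes, zero at the start; "ft_torque": the same for the moment, N m; "width": finger opening in m; "grip_force": force on a finger pad.
Only numpy, scipy, OpenCV 4.12 (cv2) and the standard library are available. Lean on these libraries where they do the work, as an engineer would, in place of code of your own. Each camera call takes 0.05 s, during which the arm holds its last target. There are 200 camera calls.

## Working session

There is one attempt and no reset: what is moved stays moved. The work goes in short steps, Python scripts to look and compute and a tool call to move; the robot and the scene stay as the last step left them, time stands still between calls to the robot, and variables do not carry over. Pictures are saved under pics/ and viewed, at most 10 in all, crops included, and the job is handed in when it is done.

Besides the shell and the picture viewer there is one more tool, called as a command line: name --pt "numbers of a row" for each row, then --argument value for the rest. drive_tool: Moves the arm, as the interface text tells. Its arguments: {"type":"object","properties":{"plan":{"type":"array","items":{"type":"array","items":{"type":"number","minimum":-1,"maximum":1}}},"force":{"type":"number"}},"required":["plan"]}

```bash
mkdir -p pics
cat > h.py <<'E'
import numpy as np, cv2
from plant import state, eyes, ticket, arm
def save(name,fn):
    s=state(); f=eyes.grab_frame(name); cv2.imwrite('pics/'+fn+'.png',f['color'])
    np.save('pics/'+fn+'.npy',dict(f=f,s=s),allow_pickle=True); return f
def load(fn):
    d=np.load('pics/'+fn+'.npy',allow_pickle=True).item(); return d['f'],d['s']
def pose(f,s):
    if 'hand_eye' in f:
        T=np.eye(4);T[:3,:3]=np.array(s['orientation']);T[:3,3]=s['tool_pos'];T=T@np.array(f['hand_eye'])
        return T[:3,:3],T[:3,3]
    R=cv2.Rodrigues(np.array(f['rvec'],float))[0]; return R.T,-R.T@np.array(f['tvec'],float).ravel()
def dist(f): return np.array([f['k1'],0,0,0,0],float)
def px2w(fn,pts,z):
    f,s=load(fn);R,t=pose(f,s)
    u=cv2.undistortPoints(np.array(pts,float).reshape(-1,1,2),np.array(f['camera_matrix']),dist(f)).reshape(-1,2)
    d=np.c_[u,np.ones(len(u))]@R.T; k=(np.broadcast_to(z,len(u))-t[2])/d[:,2]; return t+d*k[:,None]
def w2px(fn,P):
    f,s=load(fn);R,t=pose(f,s)
    return cv2.projectPoints(np.array(P,float).reshape(-1,1,3),cv2.Rodrigues(R.T)[0],-R.T@t,np.array(f['camera_matrix']),dist(f))[0].reshape(-1,2)
E
python3 - <<'E'
from h import *
save('top','top0');save('scene','sc0')
s=state();print(s['time_s'],s['tool_pos'],s['orientation'],s['width'],arm.tcp_to_grasp)
E
```

```text
0.1 [ 0.21866665 -0.58495358  0.19349697] [[ 9.36689591e-01  3.50160279e-01 -6.23659140e-04]
 [ 3.50160811e-01 -9.36688696e-01  1.30137648e-03]
 [-1.28484115e-04 -1.43736679e-03 -9.99998959e-01]] 0.08521509810051792 0.0187
```

View pics/top0.png

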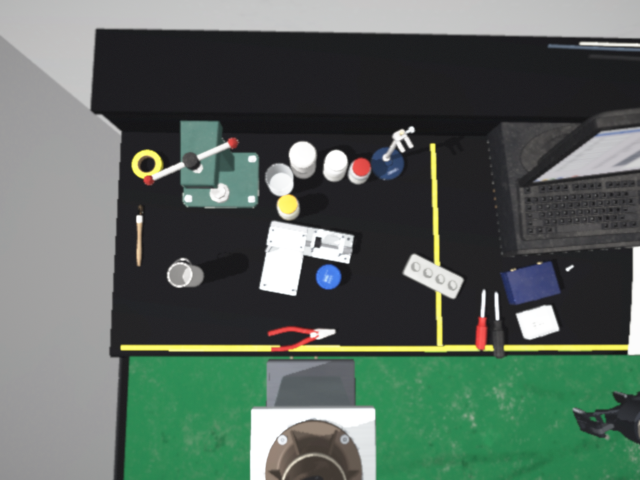

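View pics/sc0.png

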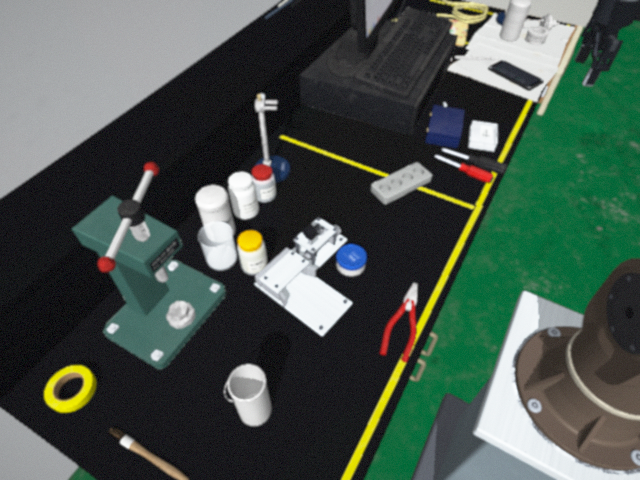

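The top view shows the clamp at about (305,250) with its tunnel pointing up the picture (world +x), the plunger on the right and the block at (433,276). The tin has a blue lid (328,277) and the jar a yellow lid (288,207). I'll enlarge this area.

Run:
```python
from h import *
f,_=load('top0');c=f['color'][190:310,250:370]
a=cv2.resize(c,None,fx=5,fy=5,interpolation=cv2.INTER_CUBIC)
cv2.imwrite('pics/top0c.png',a)
print(px2w('top0',[[261,290],[297,294],[270,222],[352,261],[433,276],[328,277],[288,207],[280,180],[185,273]],[.006,.006,.006,.05,.022,.033,.09,.1,.1]).round(3))
# block
g=f['color'][240:310,395:475].astype(int); m=((g.min(2)>95)&(g.max(2)-g.min(2)<30)).astype(np.uint8)
n,l,st,ce=cv2.connectedComponentsWithStats(m);print(st,ce)
i=1+np.argmax(st[1:,4]);cn=np.argwhere(l==i)[:,::-1].astype(np.float32)+[395,240]
r=cv2.minAreaRect(cn.astype(np.float32));b=cv2.boxPoints(r);w=px2w('top0',b,.022);print(b,w.round(3),w.mean(0),np.linalg.norm(np.diff(w,axis=0),axis=1))
```

```text
[[ 0.455  0.14   0.006]
 [ 0.445  0.045  0.006]
 [ 0.637  0.118  0.006]
 [ 0.53  -0.097  0.05 ]
 [ 0.492 -0.314  0.022]
 [ 0.489 -0.036  0.033]
 [ 0.662  0.067  0.09 ]
 [ 0.728  0.087  0.1  ]
 [ 0.496  0.315  0.1  ]]
[[   0    0   80   70 4166]
 [   8   14   61   45 1434]] [[40.10057609 34.01680269]
 [37.75523013 35.90376569]]
[[400.80008 273.40005]
 [411.60007 251.80006]
 [464.80008 278.40005]
 [454.0001  300.00006]] [[ 0.499 -0.229  0.022]
 [ 0.556 -0.259  0.022]
 [ 0.486 -0.399  0.022]
 [ 0.43  -0.368  0.022]] [ 0.49281021 -0.31361457  0.022     ] [0.06460262 0.15662421 0.06442712]
```

View pics/top0c.png

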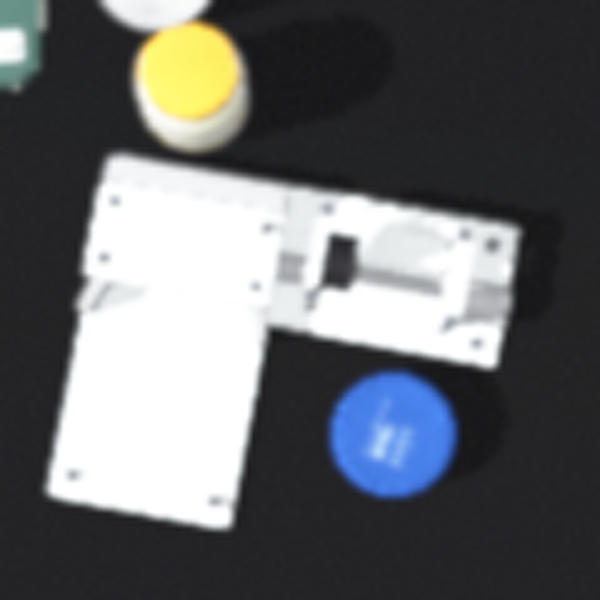

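The crop shows the bed's front corners at (45,492) and (232,527), the knob at (341,262) and the tin at (393,433). From these I can fit the clamp's pose.

```bash
cat >> h.py <<'E'
from scipy.optimize import least_squares
def C2w(p,P):
    x,y,a=p;P=np.atleast_2d(np.array(P,float))/1000;c,s=np.cos(a),np.sin(a)
    return np.c_[x+c*P[:,0]-s*P[:,1],y+s*P[:,0]+c*P[:,1],P[:,2]]
def fit(fn,P,px,p0=(0.54,0.08,-0.1)):
    r=least_squares(lambda p:(w2px(fn,C2w(p,P))-np.array(px)).ravel(),p0,x_scale=[.1,.1,.1],loss='soft_l1');return r.x,r.fun.reshape(-1,2)
E
python3 - <<'E'
from h import *
c=lambda u:(np.array(u)+.5)/5-.5+[250,190]
P=[[-90,48,6],[-90,-48,6],[50,-80,90]]
px=c([[45,492],[232,527],[341,262]])
p,r=fit('top0',P,px);print(p,np.degrees(p[2]),r.round(1))
Q=[[5,-48,6],[30,-66,55],[83,-66,55],[83,-146,55],[30,-146,55],[25,34,47],[75,34,47]]
print(((w2px('top0',C2w(p,Q))-[250,190]+.5)*5-.5).round(0), C2w(p,[[50,-80,90]]))
E
```

```text
[ 0.53960354  0.07988424 -0.18545943] -10.626042771001988 [[ 0.9  0.1]
 [-0.8 -0.1]
 [-0.   0. ]]
[[262. 350.]
 [305. 302.]
 [324. 202.]
 [477. 231.]
 [458. 332.]
 [112. 277.]
 [132. 183.]] [[ 0.57399428 -0.0079638   0.09      ]]
```

```bash
cat >> h.py <<'E'
def go(target,yaw_deg=None):
    """print tool-frame shift (m), in full-scale units, and turn about tool z (units) to reach target, yaw of tool x"""
    s=state();R=np.array(s['orientation']);d=np.array(target)-s['tool_pos']
    yaw=np.degrees(np.arctan2(R[1,0],R[0,0]))
    print('t',round(s['time_s'],2),'tcp',np.round(s['tool_pos'],4),'yaw',round(yaw,2),'tool z',R[:,2].round(3),'F',np.round(s['ft_force'],1),'w',round(s['width'],4),'g',round(s['grip_force'],1))
    print('shift/0.06:',(R.T@d/0.06).round(3), 'world',d.round(4))
    if yaw_deg is not None: print('turn z units',round(-np.radians(yaw_deg-yaw)/0.12,3))
E
python3 - <<'E'
from h import *
f=save('wrist','w0');print(np.array(f['hand_eye']).round(3))
go([0.56,-0.02,0.26],-10.6)
E
```

```text
[[-0.    -0.957 -0.29   0.073]
 [ 1.    -0.    -0.    -0.   ]
 [ 0.    -0.29   0.957 -0.18 ]
 [ 0.     0.     0.     1.   ]]
t 0.15 tcp [ 0.2187 -0.5851  0.1936] yaw 20.49 tool z [-0.     0.001 -1.   ] F [-0.5  0.7 -0.4] w 0.0853 g 0.0
shift/0.06: [ 8.626 -6.832 -1.099] world [0.3413 0.5651 0.0664]
turn z units 4.522
```

drive_tool --pt "0.5 -0.25 -0.3 0 0 0 -1" --pt "0.8 -0.43 -0.3 0 0 0 -1" --pt "0.8 -0.43 -0.2 0 0 0 -1" --pt "0.8 -0.43 -0.2 0 0 0 -1" --pt "0.8 -0.43 -0.1 0 0 0 -1"

```text
time_s: 0.78
tool_pos: [0.3865, -0.3956, 0.2608]
orientation: [[0.937, 0.35, 0.001], [0.35, -0.937, -0.001], [0.0, 0.001, -1.0]]
ft_force: [0.9, -0.3, 0.3]
width: 0.0856
grip_force: 0.0
```

drive_tool --pt "0.8 -0.43 0 0 0 0 -1" --pt "0.6 -0.3 0 0 0 0 -1" --pt "0.2 -0.2 0 0 0 0 -1" --pt "0 0 0 0 0 0 -1"

```text
time_s: 1.27
tool_pos: [0.4558, -0.3105, 0.26]
orientation: [[0.936, 0.352, -0.001], [0.352, -0.936, 0.0], [-0.0, -0.0, -1.0]]
ft_force: [-0.4, 0.5, -0.3]
width: 0.0857
grip_force: 0.0
```

Run:
```python
from h import *
f=save('wrist','wb')
go([0.56,-0.02,0.26],-10.6)
im=f['color']; print(w2px('wb',[[.493,-.314,.022]]))
g=im.astype(int);m=((g.min(2)>95)&(g.max(2)-g.min(2)<30)).astype(np.uint8)
n,l,st,ce=cv2.connectedComponentsWithStats(m)
for i in range(1,n):
    if st[i,4]>3000:
        c=cv2.findContours((l==i).astype(np.uint8),cv2.RETR_EXTERNAL,cv2.CHAIN_APPROX_NONE)[0][0].reshape(-1,2)
        w=px2w('wb',c,.022)[:,:2]; r=cv2.minAreaRect((w*1000).astype(np.float32)); print(st[i],r,cv2.boxPoints(r).round(0).tolist())
```

```text
t 1.32 tcp [ 0.455  -0.3119  0.2601] yaw 20.47 tool z [-0.001 -0.001 -1.   ] F [-0.2 -0.8 -0.5] w 0.0854 g 0.0
shift/0.06: [ 3.341e+00 -3.946e+00 -2.000e-03] world [ 1.050e-01  2.919e-01 -1.000e-04]
turn z units 4.518
[[337.46243246 159.4641462 ]]
[  59    0  116   53 3154] ((540.4519653320312, -62.220767974853516), (48.22385025024414, 116.90510559082031), 18.04725456237793) [[499.0, -14.0], [536.0, -125.0], [581.0, -110.0], [545.0, 1.0]]
[ 271   89  133  140 8293] ((491.50341796875, -316.1041564941406), (150.68646240234375, 60.937625885009766), 63.28102493286133) [[430.0, -370.0], [485.0, -397.0], [553.0, -263.0], [498.0, -235.0]]
[   0  303  137   82 4878] ((147.80584716796875, -75.30294036865234), (82.63345336914062, 177.61770629882812), 0.17051467299461365) [[106.0, 13.0], [107.0, -164.0], [189.0, -164.0], [189.0, 14.0]]
[ 475  302   80   63 3385] ((373.0600280761719, -588.6310424804688), (80.76950073242188, 100.79850769042969), 15.443769454956055) [[321.0, -551.0], [348.0, -648.0], [425.0, -626.0], [399.0, -529.0]]
```

View pics/wb.png

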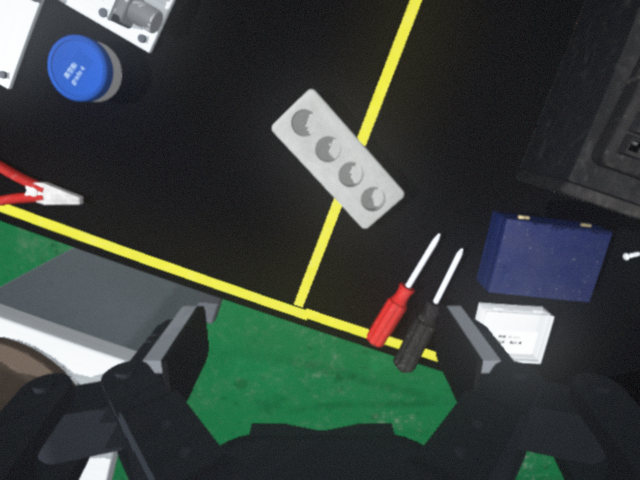

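The block's top face measures 150.7 x 60.9 mm, matching the given sizes. Its centre is (0.4915,-0.316) and its yaw is 63.3°. In the picture it spans (272..404, 89..229). Next I'll move over the clamp.

drive_tool --pt "0.46 -0.81 0 0 0 0.9 -1" --pt "0.37 -0.85 0 0 0 0.9 -1" --pt "0.28 -0.89 0 0 0 0.9 -1" --pt "0.18 -0.91 0 0 0 0.9 -0.6" --pt "0.08 -0.93 0 0 0 0.9 -0.3"

```text
time_s: 1.95
tool_pos: [0.5004, -0.0365, 0.2604]
orientation: [[0.982, -0.189, 0.0], [-0.189, -0.982, -0.001], [0.001, 0.001, -1.0]]
ft_force: [0.5, -0.1, 0.6]
width: 0.0559
grip_force: 0.0
```

drive_tool --pt "-0.02 -0.8 0 0 0 0 -0.2" --pt "0 0 0 0 0 0 -0.2" --pt "0 0 0 0 0 0 -0.2"

```text
time_s: 2.33
tool_pos: [0.508, 0.0094, 0.2601]
orientation: [[0.983, -0.184, -0.0], [-0.184, -0.983, -0.001], [-0.0, 0.001, -1.0]]
ft_force: [0.5, -0.9, -0.7]
width: 0.0512
grip_force: 0.0
```

Run:
```python
from h import *
f=save('wrist','wc')
go([0.574,-0.008,0.12],-10.6)
p=[.5396,.0799,-.1855]
print(w2px('wc',C2w(p,[[-90,48,6],[-90,-48,6],[50,-80,90],[83,-66,55],[83,-146,55],[30,-146,55],[30,-66,55]])).round(0).tolist())
```

```text
t 2.38 tcp [0.5079 0.0091 0.2601] yaw -10.65 tool z [-0.    -0.001 -1.   ] F [-0.1  0.4  0.3] w 0.0512 g 0.0
shift/0.06: [1.135 0.074 2.334] world [ 0.0661 -0.0171 -0.1401]
turn z units -0.007
[[216.0, 250.0], [298.0, 250.0], [327.0, 127.0], [311.0, 89.0], [397.0, 90.0], [395.0, 148.0], [312.0, 148.0]]
```

View pics/wc.png

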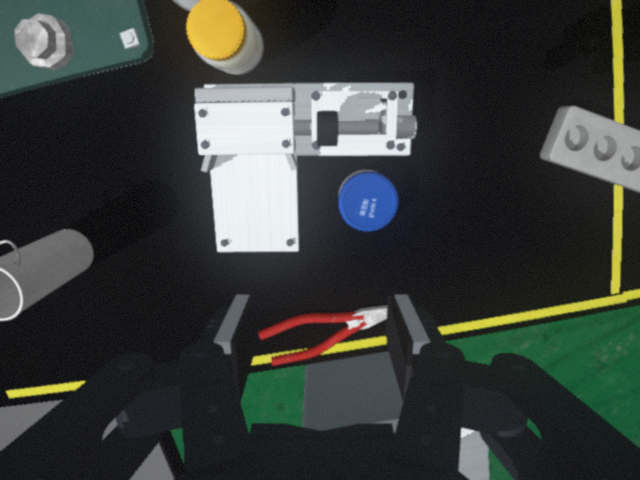

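The picture confirms the clamp's pose. The bed corners are at (217,251) and (298,250) and the knob at (327,127), all within 1 px of prediction. I'll descend on the knob.

drive_tool --pt "0.6 0.04 0.7 0 0 0 -0.2" --pt "0.535 0.034 0.8 0 0 0 -0.2" --pt "0 0 0.8 0 0 0 -0.2" --pt "0 0 0.6 0 0 0 -0.2" --pt "0 0 0.22 0 0 0 -0.1" --force 50

```text
time_s: 3.0
tool_pos: [0.5727, -0.0075, 0.0709]
orientation: [[0.983, -0.184, -0.004], [-0.184, -0.983, -0.001], [-0.003, 0.002, -1.0]]
ft_force: [0.2, -0.0, 0.7]
width: 0.0468
grip_force: 0.0
```

drive_tool --pt "0 0 0 0 0 0 0.2" --pt "0 0 0 0 0 0 1" --pt "0 0 0 0 0 0 1" --pt "0 0 0 0 0 0 1"

```text
time_s: 3.5
tool_pos: [0.5747, -0.0048, 0.0739]
orientation: [[0.983, -0.181, 0.001], [-0.181, -0.983, -0.0], [0.001, -0.0, -1.0]]
ft_force: [-0.8, 0.7, 0.4]
width: 0.0
grip_force: 0.0
```

Run:
```python
from h import *
p=[.5396,.0799,-.1855]
go(C2w(p,[[50,-80,73]])[0],-10.63)
```

```text
t 3.5 tcp [ 0.5747 -0.0048  0.0739] yaw -10.44 tool z [ 0.001 -0.    -1.   ] F [-0.8  0.7  0.4] w 0.0 g 0.0
shift/0.06: [-0.003  0.054  0.015] world [-0.0008 -0.0031 -0.0009]
turn z units 0.027
```

The fingers shut fully without holding the knob, so I'll take a look.

Run:
```python
from h import *
f=save('wrist','wd')
print(w2px('wd',C2w([.5396,.0799,-.1855],[[50,-80,90],[50,-80,105],[50,-126,90]])).round(0).tolist())
```

```text
[[329.0, 289.0], [329.0, 303.0], [429.0, 289.0]]
```

View pics/wd.png

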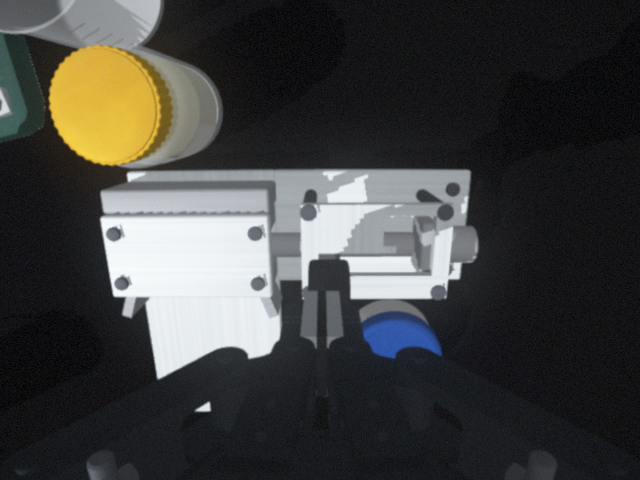

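Run:
```python
from h import *
P=[[83,-66,55],[83,-146,55],[30,-146,55],[30,-66,55]]
px=[[301,205],[449,203],[447,298],[301,299]]
p0=[.5396,.0799,-.1855]
print(w2px('wd',C2w(p0,P)).round(0).tolist())
p,r=fit('wd',P,px,p0);print(p,r.round(1))
s=state();print(w2px('wd',[s['tool_pos']]))
P2=[[83,-66,55],[83,-146,55],[30,-146,55],[30,-66,55],[-90,48,6],[-90,-48,6]]
pw=[[308,87],[397,87],[396,155],[310,155],[217,251],[298,250]]
p,r=fit('wc',P2[4:],pw[4:],p0);print(p,r.round(1),w2px('wc',C2w(p,P2)).round(0).tolist())
print(C2w(p0,[[50,-80,90]]),px2w('wc',[[327,127]],.09),px2w('wc',[[327,127]],.105),px2w('wd',[[329,275]],[.105]))
```

```text
[[301.0, 202.0], [455.0, 203.0], [445.0, 296.0], [302.0, 296.0]]
[ 0.53680131  0.07994401 -0.1707357 ] [[-1.6  0.2]
 [ 4.4  0.7]
 [-1.7 -1.1]
 [ 1.1 -0.2]]
[[321.52021625 275.11767831]]
[ 0.53896291  0.08059412 -0.17136801] [[-0.4  0. ]
 [ 0.4 -0. ]] [[309.0, 89.0], [396.0, 88.0], [394.0, 146.0], [311.0, 147.0], [217.0, 251.0], [298.0, 250.0]]
[[ 0.57398717 -0.00794943  0.09      ]] [[ 0.57366883 -0.00798174  0.09      ]] [[ 0.57394784 -0.00780192  0.105     ]] [[ 0.58657784 -0.01008289  0.105     ]]
```

Run:
```python
from h import *
f,_=load('wd');a=cv2.resize(f['color'][240:430,225:425],(400,380),interpolation=cv2.INTER_CUBIC)
a=cv2.convertScaleAbs(a,alpha=1.6,beta=25)
g=save('scene','sd');u=w2px('sd',[[.574,-.008,.09]])[0].astype(int);print(u)
b=cv2.resize(g['color'][u[1]-60:u[1]+35,u[0]-50:u[0]+50],(400,380),interpolation=cv2.INTER_CUBIC)
cv2.imwrite('pics/cmp.png',np.hstack([a,b]))
```

```text
[309 231]
```

View pics/cmp.png

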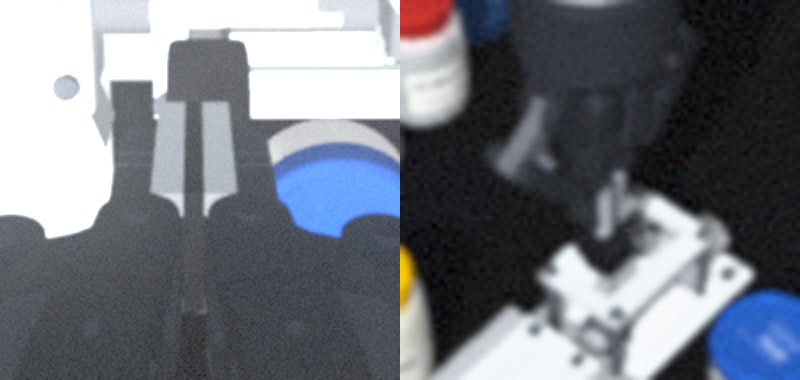

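Run:
```python
from h import *
f,s=load('sd');print(f['camera_matrix'][0],f['k1'])
t=np.array(s['tool_pos']);print(t)
for dz in(0,.02,.03,.04,.05):
    P=t+[0,0,dz];q=w2px('sd',[P])[0];print(dz,'crop',(q-[259,171])*4+[400,0])
f,s=load('wc');print(np.array(f['camera_matrix']).round(1),f['k1'])
R=np.array(s['orientation'])
for x in(-.011,.011):
  for dz in(0,-.006,-.02,-.03,-.04,-.05):
    P=[np.array(s['tool_pos'])+R@[x,sg*.0256,dz] for sg in(1,-1)];print(x,dz,w2px('wc',P).round(0).tolist())
```

```text
[445.04875833   0.         319.22141918] 0.03921777514929078
[ 0.57459347 -0.00477539  0.07367564]
0 crop [598.19030828 267.5459989 ]
0.02 crop [597.55662924 242.71935898]
0.03 crop [597.23120129 229.97933052]
0.04 crop [596.89983379 217.01357704]
0.05 crop [596.56235858 203.81587974]
[[393.2   0.  321.4]
 [  0.  393.2 238.7]
 [  0.    0.    1. ]] -0.06437161995269369
-0.011 0 [[373.0, 295.0], [271.0, 295.0]]
-0.011 -0.006 [[374.0, 301.0], [269.0, 301.0]]
-0.011 -0.02 [[378.0, 314.0], [265.0, 314.0]]
-0.011 -0.03 [[381.0, 325.0], [262.0, 325.0]]
-0.011 -0.04 [[385.0, 337.0], [259.0, 337.0]]
-0.011 -0.05 [[389.0, 351.0], [255.0, 351.0]]
0.011 0 [[374.0, 254.0], [269.0, 254.0]]
0.011 -0.006 [[376.0, 258.0], [267.0, 258.0]]
0.011 -0.02 [[380.0, 269.0], [263.0, 269.0]]
0.011 -0.03 [[384.0, 278.0], [260.0, 278.0]]
0.011 -0.04 [[387.0, 287.0], [256.0, 288.0]]
0.011 -0.05 [[392.0, 299.0], [251.0, 299.0]]
```

The pictures show the fingers end about 42 mm short of the reported TCP, so they shut above the knob (top at z 105 mm). I'll open and lower in small steps, watching the force.

drive_tool --pt "0 0.05 0 0 0 0 0" --pt "0 0 0 0 0 0 -0.1" --pt "0 0 0 0 0 0 -0.1" --pt "0 0 0.13 0 0 0 -0.1" --pt "0 0 0.1 0 0 0 -0.1"

```text
time_s: 4.22
tool_pos: [0.5734, -0.0078, 0.0585]
orientation: [[0.983, -0.181, -0.001], [-0.181, -0.983, -0.0], [-0.001, 0.0, -1.0]]
ft_force: [0.1, 0.2, 0.5]
width: 0.0468
grip_force: 0.0
```

drive_tool --pt "0 0 0.07 0 0 0 -0.1" --pt "0 0 0 0 0 0 -0.1"

```text
time_s: 4.47
tool_pos: [0.5733, -0.0078, 0.0545]
orientation: [[0.983, -0.181, -0.001], [-0.181, -0.983, -0.0], [-0.001, 0.0, -1.0]]
ft_force: [-0.6, -0.2, 0.2]
width: 0.0468
grip_force: 0.0
```

drive_tool --pt "0 0 0.07 0 0 0 -0.1" --pt "0 0 0.05 0 0 0 -0.1" --pt "0 0 0 0 0 0 -0.1"

```text
time_s: 4.85
tool_pos: [0.5735, -0.0078, 0.0476]
orientation: [[0.983, -0.181, -0.0], [-0.181, -0.983, -0.0], [-0.0, 0.0, -1.0]]
ft_force: [-0.0, 0.2, 0.9]
width: 0.0472
grip_force: 0.0
```

drive_tool --pt "0 0 0.1 0 0 0 -0.1" --pt "0 0 0.08 0 0 0 -0.1" --pt "0 0 0 0 0 0 -0.1"

```text
time_s: 5.22
tool_pos: [0.5732, -0.0079, 0.0364]
orientation: [[0.983, -0.181, -0.001], [-0.181, -0.983, -0.0], [-0.001, 0.0, -1.0]]
ft_force: [0.4, -1.2, 0.6]
width: 0.0471
grip_force: 0.0
```

Run:
```python
from h import *
save('wrist','we'); f,s=load('we'); go([.5735,-.0078,.033])
cv2.imwrite('pics/wee.png',cv2.resize(f['color'][180:430,170:490],(640,500)))
```

```text
t 5.28 tcp [ 0.5735 -0.0078  0.0367] yaw -10.44 tool z [-0.001 -0.    -1.   ] F [ 0.1 -1.   1.3] w 0.0467 g 0.0
shift/0.06: [ 0.    -0.     0.062] world [ 0.     -0.     -0.0037]
```

View pics/wee.png

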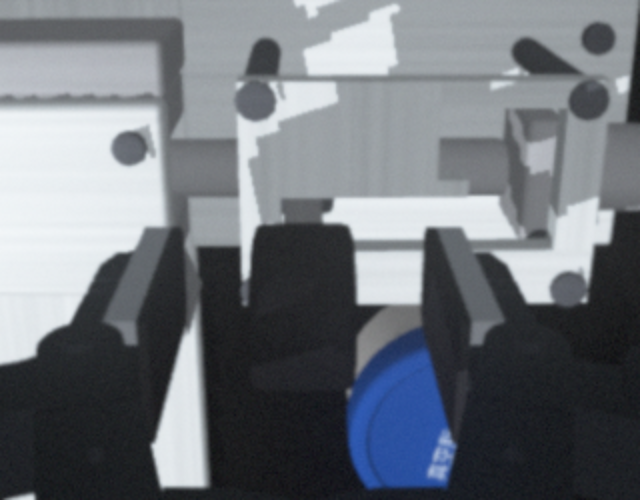

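The picture shows the knob (crop 250–355) centred between the open pads (inner faces at 185 and 424). I'll go slightly lower and close.

drive_tool --pt "0 0 0.1 0 0 0 -0.1" --pt "0 0 0 0 0 0 1" --pt "0 0 0 0 0 0 1" --pt "0 0 0 0 0 0 1" --force 50

```text
time_s: 5.78
tool_pos: [0.5736, -0.0078, 0.031]
orientation: [[0.983, -0.181, -0.0], [-0.181, -0.983, -0.0], [-0.0, 0.0, -1.0]]
ft_force: [-1.2, -0.0, -1.1]
width: 0.0171
grip_force: 51.3
```

Knob gripped at 17 mm. I'll pull it back 47 mm along tool +y.

drive_tool --pt "0 0.2 0 0 0 0 1" --pt "0 0.2 0 0 0 0 1" --pt "0 0.2 0 0 0 0 1" --pt "0 0.18 0 0 0 0 1" --pt "0 0 0 0 0 0 1"

```text
time_s: 6.4
tool_pos: [0.5654, -0.053, 0.031]
orientation: [[0.983, -0.181, 0.001], [-0.181, -0.983, 0.002], [0.0, -0.002, -1.0]]
ft_force: [1.0, 11.2, -4.3]
width: 0.0172
grip_force: 51.0
```

Run:
```python
from h import *
go([.5736,-.0078,.031])
```

```text
t 6.4 tcp [ 0.5654 -0.053   0.031 ] yaw -10.44 tool z [ 0.001  0.002 -1.   ] F [ 1.  11.2 -4.3] w 0.0172 g 51.0
shift/0.06: [-0.001 -0.766  0.002] world [ 0.0082  0.0452 -0.    ]
```

Force reads 11 N at 46 mm, as specified. I'll swing by tilting the tool about the plunger's axis, 0.46 rad.

drive_tool --pt "0.026 0 0 0 -0.96 0 1" --pt "0.026 0 0 0 -0.96 0 1" --pt "0.026 0 0 0 -0.96 0 1" --pt "0.026 0 0 0 -0.96 0 1" --pt "0 0 0 0 0 0 1"

```text
time_s: 7.02
tool_pos: [0.5719, -0.0526, 0.0292]
orientation: [[0.879, -0.181, -0.44], [-0.16, -0.983, 0.085], [-0.448, -0.005, -0.894]]
ft_force: [-1.2, 11.0, 2.3]
width: 0.0175
grip_force: 53.4
```

drive_tool --pt "0 -0.1 0 0 0 0 1" --pt "0 -0.1 0 0 0 0 1" --pt "0 0 0 0 0 0 1"

```text
time_s: 7.4
tool_pos: [0.5734, -0.0422, 0.0295]
orientation: [[0.881, -0.181, -0.437], [-0.161, -0.983, 0.082], [-0.445, -0.002, -0.896]]
ft_force: [0.2, 7.8, -5.5]
width: 0.0172
grip_force: 52.4
```

drive_tool --pt "0 -0.03 0 0 0 0 1" --pt "0 0 0 0 0 0 1"

```text
time_s: 7.65
tool_pos: [0.5734, -0.042, 0.0295]
orientation: [[0.881, -0.182, -0.438], [-0.163, -0.983, 0.081], [-0.445, 0.0, -0.896]]
ft_force: [0.0, 3.6, -7.7]
width: 0.0173
grip_force: 52.3
```

drive_tool --pt "0 -0.03 0 0 0 0 1" --pt "0 0 0 0 0 0 1"

```text
time_s: 7.9
tool_pos: [0.5734, -0.0418, 0.0295]
orientation: [[0.88, -0.182, -0.438], [-0.164, -0.983, 0.079], [-0.445, 0.003, -0.895]]
ft_force: [-2.2, -4.5, -8.5]
width: 0.0172
grip_force: 52.0
```

The TCP has stopped and the force has reversed, so the pin sits in the notch. I'll open and withdraw along the tool axis.

drive_tool --pt "0 0.02 0 0 0 0 0.2" --pt "0 0 0 0 0 0 -0.2" --pt "0 0 0 0 0 0 -0.2" --pt "0 0 -0.4 0 0 0 -0.2" --pt "0 0 -0.9 0 0 0 -0.3"

```text
time_s: 8.52
tool_pos: [0.6063, -0.0467, 0.0993]
orientation: [[0.879, -0.181, -0.442], [-0.162, -0.984, 0.081], [-0.449, 0.0, -0.894]]
ft_force: [0.5, 0.1, 0.2]
width: 0.0556
grip_force: 0.0
```

drive_tool --pt "0 0 -0.9 0 0 0 -0.6" --pt "0 0 -0.5 0 0.96 0 -1" --pt "-0.3 0 0 0 0.96 0 -1" --pt "-0.4 0 0 0 0.96 0 -1" --pt "-0.4 0 0 0 0.96 0 -1"

```text
time_s: 9.15
tool_pos: [0.5814, -0.0416, 0.1906]
orientation: [[0.983, -0.181, 0.006], [-0.181, -0.984, -0.0], [0.006, -0.001, -1.0]]
ft_force: [-0.2, 0.7, 0.9]
width: 0.0856
grip_force: 0.0
```

Run:
```python
from h import *
f=save('wrist','wf')
go([.477,-.345,.1],63.3)
cv2.imwrite('pics/wff.png',f['color'])
for h,sl in((0,0),(.44,34)):
    print(h,sl,w2px('wf',C2w([.538,.0803,-.179],[[50+72*np.sin(h),-80-sl,18+72*np.cos(h)]])))
```

```text
t 9.2 tcp [ 0.5719 -0.0403  0.1885] yaw -10.27 tool z [ 0.001 -0.002 -1.   ] F [-7.6  0.9 -3.1] w 0.0858 g 0.0
shift/0.06: [-0.652  5.276  1.483] world [-0.0949 -0.3047 -0.0885]
turn z units -10.7
0 0 [[278.61574363 243.03130402]]
0.44 34 [[323.88032057 200.78765879]]
```

View pics/wff.png

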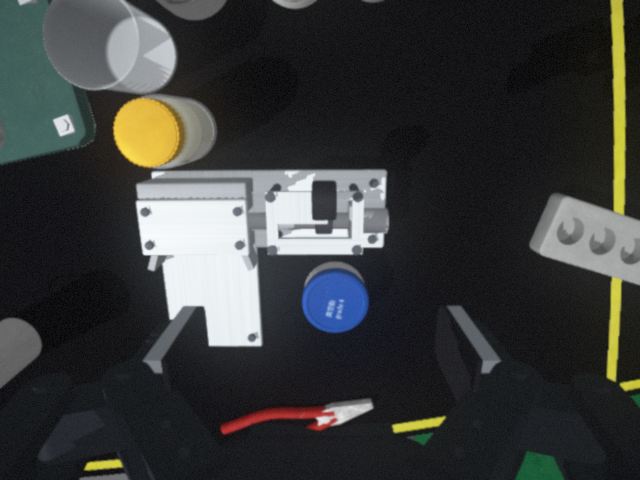

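Parked: the knob shows at (323,200), exactly where the notch prediction puts it (324,201). Now to the block.

drive_tool --pt "-0.06 0.48 0 0 0 -0.97 -1" --pt "-0.12 0.47 0 0 0 -0.97 -1" --pt "-0.17 0.46 0 0 0 -0.97 -1" --pt "-0.22 0.43 0 0 0 -0.97 -1" --pt "-0.27 0.4 0 0 0 -0.97 -1"

```text
time_s: 9.82
tool_pos: [0.5372, -0.1815, 0.1898]
orientation: [[0.92, 0.393, 0.0], [0.393, -0.92, 0.0], [0.0, -0.0, -1.0]]
ft_force: [-0.2, 0.0, 0.5]
width: 0.0856
grip_force: 0.0
```

drive_tool --pt "-0.32 0.37 0.2 0 0 -0.97 -1" --pt "-0.36 0.33 0.2 0 0 -0.97 -1" --pt "-0.39 0.29 0.3 0 0 -0.97 -1" --pt "-0.42 0.24 0.4 0 0 -0.97 -1" --pt "-0.45 0.19 0.3 0 0 -0.97 -1"

```text
time_s: 10.45
tool_pos: [0.493, -0.3208, 0.1048]
orientation: [[0.552, 0.834, -0.0], [0.834, -0.552, 0.0], [0.0, -0.001, -1.0]]
ft_force: [0.9, 0.4, -0.2]
width: 0.0854
grip_force: 0.0
```

drive_tool --pt "-0.47 0.14 0.2 0 0 -0.97 -1" --pt "0 0 0 0 0 0 -1" --pt "0 0 0 0 0 0 -1"

```text
time_s: 10.82
tool_pos: [0.4852, -0.3476, 0.0938]
orientation: [[0.456, 0.89, 0.001], [0.89, -0.456, 0.001], [0.001, 0.0, -1.0]]
ft_force: [-0.1, -0.3, -0.2]
width: 0.0853
grip_force: 0.0
```

Run:
```python
from h import *
go([.4758,-.3473,.0],63.3)
f=save('wrist','wg')
g=f['color'].astype(int);m=((g.min(2)>95)&(g.max(2)-g.min(2)<30)).astype(np.uint8)
n,l,st,ce=cv2.connectedComponentsWithStats(m)
for i in range(1,n):
    if st[i,4]>3000: print(st[i],ce[i].round(0))
b=np.array([[430,-370],[485,-397],[553,-263],[498,-235]])/1000
print(w2px('wg',np.c_[b,[.022]*4]).round(0).tolist())
```

```text
t 10.82 tcp [ 0.4852 -0.3476  0.0938] yaw 62.87 tool z [ 0.001  0.001 -1.   ] F [-0.1 -0.3 -0.2] w 0.0853 g 0.0
shift/0.06: [-0.068 -0.142  1.563] world [-0.0094  0.0003 -0.0938]
turn z units -0.063
[  258    65   100   231 21538] [309. 177.]
[[267.0, 297.0], [354.0, 295.0], [359.0, 65.0], [256.0, 65.0]]
```

drive_tool --pt "-0.07 -0.14 0.3 0 0 -0.06 -1" --pt "0 0 0.7 0 0 0 -1" --pt "0 0 0.6 0 0 0 -1" --pt "0 0 0.4 0 0 0 -1" --pt "0 0 0.06 0 0 0 -1"

```text
time_s: 11.5
tool_pos: [0.4752, -0.3465, -0.031]
orientation: [[0.448, 0.894, -0.002], [0.894, -0.448, 0.001], [0.001, -0.002, -1.0]]
ft_force: [-0.6, 0.4, -0.3]
width: 0.0857
grip_force: 0.0
```

drive_tool --pt "0 0 0.05 0 0 0 -1" --pt "0 0 0.05 0 0 0 -1" --pt "0 0 0 0 0 0 -1"

```text
time_s: 11.88
tool_pos: [0.4756, -0.3484, -0.0356]
orientation: [[0.449, 0.894, 0.001], [0.894, -0.449, -0.001], [-0.0, 0.001, -1.0]]
ft_force: [-0.6, 0.7, 0.4]
width: 0.0856
grip_force: 0.0
```

drive_tool --pt "0 0 0.05 0 0 0 -1" --pt "0 0 0 0 0 0 0.2" --pt "0 0 0 0 0 0 0.2" --pt "0 0 0 0 0 0 0.2" --force 40

```text
time_s: 12.38
tool_pos: [0.4755, -0.3484, -0.0389]
orientation: [[0.449, 0.894, 0.001], [0.894, -0.449, -0.0], [-0.0, 0.001, -1.0]]
ft_force: [0.1, -0.3, 4.7]
width: 0.0595
grip_force: 44.0
```

Block gripped at 59.5 mm. I'll lift it and work out the start of the insertion.

drive_tool --pt "0 0 -0.3 0 0 0 0.2" --pt "0 0 -0.7 0 0 0 0.2" --pt "0 0 -0.9 0 0 0 0.2"

```text
time_s: 12.75
tool_pos: [0.4739, -0.3474, 0.0756]
orientation: [[0.449, 0.894, -0.002], [0.894, -0.449, 0.002], [0.0, -0.003, -1.0]]
ft_force: [0.4, -1.3, -3.9]
width: 0.0591
grip_force: 45.2
```

Run:
```python
from h import *
S=[('top0',[[-90,48,6],[-90,-48,6]],((np.array([[45,492],[232,527]])+.5)/5-.5+[250,190]).tolist()),
('wc',[[-90,48,6],[-90,-48,6],[50,-80,90]],[[217,251],[298,250],[327,127]]),
('wd',[[83,-66,55],[83,-146,55],[30,-146,55],[30,-66,55]],[[301,205],[449,203],[447,298],[301,299]]),
('wf',[[-90,-48,6]],[[262,346]])]
fun=lambda p:np.concatenate([(w2px(n,C2w(p,P))-np.array(q)).ravel()*(2 if n=='top0' else 1) for n,P,q in S])
r=least_squares(fun,[.538,.08,-.18],x_scale=.1,loss='soft_l1');print(r.x,np.degrees(r.x[2]),fun(r.x).reshape(-1,2).round(1).tolist())
p=r.x;np.save('p.npy',p)
go(C2w(p,[[-118,2,60]])[0],np.degrees(p[2]))
```

```text
[ 0.53812593  0.08004068 -0.18055602] -10.345097762650227 [[1.9, 1.6], [-1.4, 0.8], [-0.5, 0.3], [0.3, 0.9], [-0.2, 0.9], [-0.7, -1.0], [5.3, 1.0], [-1.8, -0.8], [1.0, -1.2], [-0.4, -0.3]]
t 12.75 tcp [ 0.4739 -0.3474  0.0756] yaw 63.35 tool z [-0.002  0.002 -1.   ] F [ 0.4 -1.3 -3.9] w 0.0591 g 45.2
shift/0.06: [ 6.327 -4.135  0.276] world [-0.0515  0.4506 -0.0156]
turn z units 10.718
```

drive_tool --pt "0.575 -0.376 0 0 0 0.974 0.2" --pt "0.528 -0.44 0 0 0 0.974 0.2" --pt "0.473 -0.5 0 0 0 0.974 0.2" --pt "0.411 -0.55 0 0 0 0.974 0.2" --pt "0.343 -0.595 0 0 0 0.974 0.2"

```text
time_s: 13.38
tool_pos: [0.4512, -0.1418, 0.0755]
orientation: [[0.869, 0.495, 0.0], [0.495, -0.869, 0.0], [0.0, -0.0, -1.0]]
ft_force: [1.1, 0.1, -3.1]
width: 0.0589
grip_force: 45.2
```

drive_tool --pt "0.271 -0.632 0 0 0 0.974 0.2" --pt "0.196 -0.659 0 0 0 0.974 0.2" --pt "0.118 -0.677 0 0 0 0.974 0.2" --pt "0.038 -0.686 0 0 0 0.974 0.2" --pt "-0.042 -0.686 0 0 0 0.974 0.2"

```text
time_s: 14.0
tool_pos: [0.4275, 0.0629, 0.0755]
orientation: [[0.998, -0.067, 0.0], [-0.067, -0.998, 0.0], [0.0, -0.0, -1.0]]
ft_force: [0.8, 0.9, -3.7]
width: 0.0595
grip_force: 45.2
```

drive_tool --pt "-0.122 -0.677 0 0 0 0.974 0.2" --pt "0 0 0 0 0 0 0.2" --pt "0 0 0 0 0 0 0.2" --pt "0 0 0 0 0 0 0.2"

```text
time_s: 14.5
tool_pos: [0.4234, 0.1013, 0.0749]
orientation: [[0.984, -0.181, -0.0], [-0.181, -0.984, -0.0], [-0.0, 0.0, -1.0]]
ft_force: [0.1, -0.8, -3.7]
width: 0.0592
grip_force: 45.3
```

Run:
```python
from h import *
p=np.load('p.npy')
f=save('wrist','wh')
go(C2w(p,[[-118,2,-31]])[0],np.degrees(p[2]))
print(w2px('wh',C2w(p,[[5,48,6],[5,-48,6],[25,34,47],[25,-34,47],[75,34,47]])).round(0).tolist())
cv2.imwrite('pics/whh.png',f['color'])
```

```text
t 14.55 tcp [0.4235 0.1013 0.0748] yaw -10.42 tool z [-0. -0. -1.] F [-0.4 -0.2 -4. ] w 0.059 g 45.3
shift/0.06: [-0.023 -0.029  1.764] world [-0.0011  0.0019 -0.1058]
turn z units -0.011
[[239.0, 36.0], [404.0, 35.0], [250.0, -27.0], [394.0, -27.0], [247.0, -144.0]]
```

View pics/whh.png

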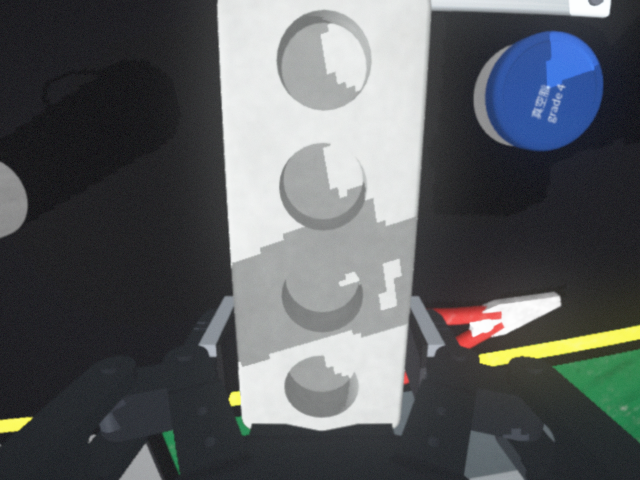

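The block hangs straight between the fingers (edges symmetric about column 321). I'll lower it to just above the bed and slide it in.

drive_tool --pt "-0.02 -0.03 0.3 0 0 -0.01 0.2" --pt "0 0 0.6 0 0 0 0.2" --pt "0 0 0.6 0 0 0 0.2" --pt "0 0 0.22 0 0 0 0.2" --pt "0 0 0.03 0 0 0 0.2"

```text
time_s: 15.18
tool_pos: [0.4224, 0.104, -0.0305]
orientation: [[0.984, -0.179, -0.001], [-0.179, -0.984, -0.001], [-0.001, 0.001, -1.0]]
ft_force: [0.1, -0.6, -3.5]
width: 0.0592
grip_force: 45.3
```

drive_tool --pt "0.2 0 0 0 0 0 0.2" --pt "0.3 0 0 0 0 0 0.2" --pt "0.25 0 0 0 0 0 0.2" --pt "0 0 0 0 0 0 0.2"

```text
time_s: 15.68
tool_pos: [0.4692, 0.0962, -0.0295]
orientation: [[0.984, -0.18, 0.003], [-0.18, -0.984, 0.001], [0.003, -0.001, -1.0]]
ft_force: [-0.8, 0.1, -4.5]
width: 0.059
grip_force: 45.4
```

Run:
```python
from h import *
p=np.load('p.npy')
go(C2w(p,[[-36,2,-31]])[0],np.degrees(p[2]))
```

```text
t 15.68 tcp [ 0.4692  0.0962 -0.0295] yaw -10.36 tool z [ 0.003  0.001 -1.   ] F [-0.8  0.1 -4.5] w 0.059 g 45.4
shift/0.06: [0.579 0.026 0.026] world [ 0.0339 -0.0078 -0.0015]
turn z units -0.002
```

drive_tool --pt "0.2 0.01 0 0 0 0 0.2" --pt "0.2 0.01 0.02 0 0 0 0.2" --pt "0.08 0 0.02 0 0 0 0.2" --pt "0 0 0 0 0 0 0.2"

```text
time_s: 16.18
tool_pos: [0.4954, 0.0901, -0.0328]
orientation: [[0.984, -0.179, 0.0], [-0.179, -0.984, 0.0], [0.0, -0.0, -1.0]]
ft_force: [0.6, 0.2, -3.0]
width: 0.0595
grip_force: 45.4
```

drive_tool --pt "0.05 0 0 0 0 0 0.2" --pt "0.04 0 0 0 0 0 0.2" --pt "0 0 0 0 0 0 0.2"

```text
time_s: 16.55
tool_pos: [0.5005, 0.0892, -0.0326]
orientation: [[0.984, -0.178, 0.0], [-0.178, -0.984, 0.0], [0.0, -0.0, -1.0]]
ft_force: [-0.2, -0.5, -4.3]
width: 0.0589
grip_force: 45.5
```

drive_tool --pt "0.04 0 0.01 0 0 0 0.2" --pt "0.04 0 0.01 0 0 0 0.2" --pt "0 0 0 0 0 0 0.2"

```text
time_s: 16.92
tool_pos: [0.5011, 0.0889, -0.033]
orientation: [[0.984, -0.177, -0.006], [-0.177, -0.984, -0.001], [-0.005, 0.002, -1.0]]
ft_force: [-17.2, 1.6, 25.7]
width: 0.0593
grip_force: 48.9
```

Contact at the end stop: -17 N within 2 mm of the predicted home position. I'll ease the downward press and release.

drive_tool --pt "0 0 -0.02 0 0 0 0.2" --pt "0 0 0 0 0 0 0.2"

```text
time_s: 17.18
tool_pos: [0.5032, 0.0886, -0.0329]
orientation: [[0.984, -0.177, -0.003], [-0.177, -0.984, -0.0], [-0.003, 0.001, -1.0]]
ft_force: [-5.2, 1.8, -1.6]
width: 0.0591
grip_force: 45.6
```

drive_tool --pt "0 0 0 0 0 0 -0.5" --pt "0 0 0 0 0 0 -0.8" --pt "0 0 0 0 0 0 -0.8" --pt "0 0 -0.3 0 0 0 -0.8" --pt "0 0 -0.7 0 0 0 -0.8"

```text
time_s: 17.8
tool_pos: [0.5039, 0.0879, 0.0268]
orientation: [[0.984, -0.178, -0.003], [-0.178, -0.984, -0.001], [-0.003, 0.001, -1.0]]
ft_force: [1.1, 0.5, -0.1]
width: 0.0766
grip_force: 0.0
```

drive_tool --pt "-0.3 0 -0.9 0 0 0 -0.8" --pt "-0.4 0 -0.9 0 0 0 -0.8" --pt "-0.4 0 -0.9 0 0 0 -0.8" --pt "-0.2 0 -0.6 0 0 0 -0.8" --pt "0 0 0 0 0 0 -0.8"

```text
time_s: 18.42
tool_pos: [0.4295, 0.103, 0.2283]
orientation: [[0.984, -0.178, 0.006], [-0.178, -0.984, 0.001], [0.006, -0.002, -1.0]]
ft_force: [0.0, -0.6, -0.6]
width: 0.0768
grip_force: 0.0
```

Run:
```python
from h import *
p=np.load('p.npy')
f=save('wrist','wi')
h=.44;K=[50+72*np.sin(h),-80-34,18+72*np.cos(h)]
go(C2w(p,[[50,-114,120]])[0],np.degrees(p[2]))
g=f['color'].astype(int)
c=lambda P:w2px('wi',C2w(p,P))
# expected trailing edge of block top & cups
q=c([[-75,30,28],[-75,-30,28],[-20,30,28],[-20,-30,28]]);print(q.round(0).tolist())
# profile along the block axis and across (brightness), y=2
xs=np.arange(-100,-60,1.);u=c([[x,10,28] for x in xs]);print([int(g[int(v[1]),int(v[0])].mean()) for v in u])
ys=np.arange(-44,45,2.)
for X in(-60,5):
  u=c([[X,y,28] for y in ys]);print(X,[int(g[int(v[1]),int(v[0])].mean()) for v in u])
k=c([K])[0];print('knob',k,g[int(k[1])-12:int(k[1])+13:6,int(k[0])-24:int(k[0])+25:4].mean(2).astype(int))
```

```text
t 18.48 tcp [0.4289 0.1024 0.2265] yaw -10.27 tool z [ 0.003  0.    -1.   ] F [ 0.3  0.2 -0.4] w 0.0765 g 0.0
shift/0.06: [2.682 1.945 1.782] world [ 0.1379 -0.1435 -0.1065]
turn z units 0.011
[[294.0, 162.0], [357.0, 162.0], [293.0, 102.0], [358.0, 102.0]]
[40, 42, 44, 40, 44, 42, 46, 38, 42, 42, 44, 84, 160, 225, 238, 241, 241, 240, 240, 240, 241, 240, 238, 226, 199, 182, 185, 184, 187, 185, 185, 183, 180, 178, 162, 138, 123, 121, 124, 123]
-60 [201, 179, 177, 174, 181, 180, 178, 172, 150, 174, 174, 174, 176, 179, 179, 179, 173, 170, 181, 172, 131, 127, 129, 125, 125, 130, 127, 125, 122, 132, 179, 184, 185, 182, 189, 187, 189, 193, 237, 243, 240, 243, 241, 241, 230]
5 [137, 148, 176, 179, 185, 185, 181, 181, 154, 170, 177, 177, 179, 181, 184, 181, 184, 185, 183, 181, 160, 143, 134, 134, 138, 149, 174, 184, 187, 186, 186, 184, 183, 181, 186, 189, 188, 195, 225, 243, 235, 229, 213, 138, 166]
knob [479.95112687 -39.76533949] [[36 36 30 36 34 32 28 35 34 31 30 33 34]
 [37 31 34 34 33 33 21 27 33 28 26 29 37]
 [34 34 36 38 27 37 28 29 30 33 32 30 34]
 [36 33 34 33 32 32 32 29 33 33 31 28 33]
 [31 35 32 33 30 26 32 31 28 36 33 32 47]]
```

The numbers show the block home: its trailing edge is at clamp x ≈ -76 and its centre at y ≈ +2. Now back to the parked knob.

drive_tool --pt "0.75 0.39 0 0 0 0 -0.2" --pt "0.75 0.39 0 0 0 0 -0.2" --pt "0.75 0.39 0 0 0 0 -0.2" --pt "0.75 0.39 0 0 -0.5 0 -0.2" --pt "0.6 0.39 0 0 -0.84 0 -0.2"

```text
time_s: 19.1
tool_pos: [0.6207, -0.0526, 0.222]
orientation: [[0.971, -0.178, -0.161], [-0.176, -0.984, 0.029], [-0.163, 0.0, -0.987]]
ft_force: [1.5, 0.1, -0.3]
width: 0.0515
grip_force: 0.0
```

drive_tool --pt "0 0 0 0 -0.84 0 -0.2" --pt "0 0 0 0 -0.84 0 -0.2" --pt "0 0 0 0 -0.82 0 -0.2" --pt "0 0 0 0 0 0 -0.2" --pt "0 0 0 0 0 0 -0.2"

```text
time_s: 19.73
tool_pos: [0.6198, -0.0514, 0.2222]
orientation: [[0.882, -0.178, -0.437], [-0.16, -0.984, 0.079], [-0.444, 0.0, -0.896]]
ft_force: [-0.7, -0.3, -0.1]
width: 0.0513
grip_force: 0.0
```

Run:
```python
from h import *
f=save('wrist','wj');p=np.load('p.npy')
go([.6313,-.0537,.1476],-10.4)
R=np.array(state()['orientation']);print(R.round(3))
h=.44;K=[50+72*np.sin(h),-80-34,18+72*np.cos(h)]
k=w2px('wj',C2w(p,[K]))[0];print('knob',k)
g=f['color'].astype(int).mean(2)
x0,y0=int(k[0]),int(k[1])
print(g[y0-40:y0+41:8,x0-40:x0+41:4].astype(int))
```

```text
t 19.77 tcp [ 0.6198 -0.0514  0.2232] yaw -10.27 tool z [-0.436  0.079 -0.896] F [ 0.1 -0.2 -0.1] w 0.0514 g 0.0
shift/0.06: [0.733 0.004 1.044] world [ 0.0115 -0.0023 -0.0756]
turn z units 0.02
[[ 0.882 -0.178 -0.436]
 [-0.16  -0.984  0.079]
 [-0.443  0.    -0.896]]
knob [320.57486106 162.30778215]
[[200 210 253 253 253 253 253 253 223 200 199 198 224 203 205 202 190  88
   87 196 198]
 [197 200 250 252 252 252 252 252 200 198 198 221 250 227 244 215 196  89
   87 185 194]
 [201 199 201 200 197 198 201 199 199 195 197 197 198 196 197 195 174 105
  101 150 191]
 [251 251 250 251 249 250 251 224  71  74  71  69  67 172 192 191 190 134
   97 106 166]
 [251 251 251 251 249 251 250 190  78  77  74  74  76 135 169 168 185 249
  249 250 194]
 [252 251 251 251 250 251 250 192  82  81  78  83  80 182 224 224 137 250
  250 250 142]
 [191 252 251 252 251 251 251 214  78  80  78  78  77 229 251 251 172 250
  250 251 250]
 [159 161 160 160 162 162 159 146  79  81  77  77  70 148 157 156 162 251
  250 214  55]
 [250 250 250 250 250 250 250 250 250 250 250 250 250 250 250 250 250 242
  235 149  53]
 [161 162 159 161 160 161 161 221 220 215 207 187 175 176 179 200 209 142
  147  72  53]
 [ 67  65  65  68  67  68 192 141 102 113 125 134 129 129 126 119 104  94
   97 141  50]]
```

The knob shows at (320,162), exactly as predicted. I'll descend on it along the tilted axis and grip.

drive_tool --pt "0.4 0 0.5 0 0 0 -0.2" --pt "0.33 0 0.54 0 0 0 -0.2" --pt "0 0 0.8 0 0 0 -0.2" --pt "0 0 0.8 0 0 0 -0.2" --pt "0 0 0.5 0 0 0 -0.2"

```text
time_s: 20.4
tool_pos: [0.5744, -0.0433, 0.0346]
orientation: [[0.882, -0.178, -0.437], [-0.159, -0.984, 0.079], [-0.444, 0.0, -0.896]]
ft_force: [-0.6, -0.2, 0.1]
width: 0.0512
grip_force: 0.0
```

drive_tool --pt "0 0 0.1 0 0 0 -0.2" --pt "0 0 0 0 0 0 -0.2"

```text
time_s: 20.65
tool_pos: [0.5743, -0.0431, 0.031]
orientation: [[0.882, -0.178, -0.435], [-0.16, -0.984, 0.079], [-0.442, -0.0, -0.897]]
ft_force: [0.8, -0.3, 0.2]
width: 0.0515
grip_force: 0.0
```

Run:
```python
from h import *
go([.5732,-.043,.0295],-10.4)
```

```text
t 20.65 tcp [ 0.5743 -0.0431  0.031 ] yaw -10.26 tool z [-0.435  0.079 -0.897] F [ 0.8 -0.3  0.2] w 0.0515 g 0.0
shift/0.06: [-0.005  0.002  0.031] world [-0.0011  0.0001 -0.0015]
turn z units 0.02
```

drive_tool --pt "0 0 0.03 0 0 0 0.2" --pt "0 0 0 0 0 0 1" --pt "0 0 0 0 0 0 1" --pt "0 0 0 0 0 0 1" --force 50

```text
time_s: 21.15
tool_pos: [0.5738, -0.0421, 0.0289]
orientation: [[0.882, -0.178, -0.436], [-0.159, -0.984, 0.08], [-0.443, -0.001, -0.897]]
ft_force: [1.8, 2.4, 6.5]
width: 0.0172
grip_force: 49.6
```

drive_tool --pt "0 0.1 0 0 0 0 1" --pt "0 0.1 0 0 0 0 1" --pt "0 0 0 0 0 0 1"

```text
time_s: 21.52
tool_pos: [0.572, -0.0517, 0.0289]
orientation: [[0.883, -0.178, -0.435], [-0.157, -0.984, 0.083], [-0.443, -0.004, -0.897]]
ft_force: [3.5, 8.8, 5.9]
width: 0.0174
grip_force: 49.7
```

drive_tool --pt "0 0.035 0 0 0 0 1" --pt "-0.026 0 0 0 0.96 0 1" --pt "-0.026 0 0 0 0.96 0 1" --pt "-0.026 0 0 0 0.96 0 1" --pt "-0.026 0 0 0 0.96 0 1"

```text
time_s: 22.15
tool_pos: [0.5668, -0.0522, 0.0307]
orientation: [[0.984, -0.176, 0.008], [-0.176, -0.984, 0.003], [0.008, -0.004, -1.0]]
ft_force: [11.6, 7.6, -20.5]
width: 0.0172
grip_force: 49.1
```

drive_tool --pt "0 0 0 0 0 0 1" --pt "0 0 0 0 0 0 1"

```text
time_s: 22.4
tool_pos: [0.5662, -0.0523, 0.0307]
orientation: [[0.984, -0.176, 0.004], [-0.176, -0.984, 0.003], [0.003, -0.004, -1.0]]
ft_force: [4.5, 10.1, 0.7]
width: 0.0175
grip_force: 52.7
```

Run:
```python
from h import *
go([.5736,-.0078,.031],-10.44)
```

```text
t 22.4 tcp [ 0.5662 -0.0523  0.0307] yaw -10.11 tool z [ 0.004  0.003 -1.   ] F [ 4.5 10.1  0.7] w 0.0175 g 52.7
shift/0.06: [-0.008 -0.751 -0.003] world [0.0074 0.0445 0.0003]
turn z units 0.048
```

Upright again. I'll let it go forward in the grip until just short of the block.

drive_tool --pt "-0.005 -0.12 0 0 0 0 1" --pt "0 -0.12 0 0 0 0 1" --pt "0 -0.1 0 0 0 0 1" --pt "0 0 0 0 0 0 1"

```text
time_s: 22.9
tool_pos: [0.5697, -0.0327, 0.0306]
orientation: [[0.984, -0.176, 0.004], [-0.176, -0.984, 0.002], [0.003, -0.003, -1.0]]
ft_force: [3.3, 7.0, 2.3]
width: 0.0176
grip_force: 53.0
```

drive_tool --pt "0 -0.04 0 0 0 0 1" --pt "0 0 0 0 0 0 1"

```text
time_s: 23.15
tool_pos: [0.57, -0.0309, 0.0306]
orientation: [[0.984, -0.176, 0.003], [-0.176, -0.984, 0.002], [0.003, -0.003, -1.0]]
ft_force: [3.5, 6.2, 2.0]
width: 0.0169
grip_force: 53.0
```

drive_tool --pt "0 -0.04 0 0 0 0 1" --pt "0 0 0 0 0 0 1"

```text
time_s: 23.4
tool_pos: [0.5704, -0.029, 0.0306]
orientation: [[0.984, -0.177, 0.003], [-0.177, -0.984, 0.002], [0.003, -0.002, -1.0]]
ft_force: [3.8, 4.6, 2.4]
width: 0.0174
grip_force: 53.1
```

Run:
```python
from h import *
go([.5736,-.0078,.031],-10.44)
```

```text
t 23.4 tcp [ 0.5704 -0.029   0.0306] yaw -10.19 tool z [ 0.003  0.002 -1.   ] F [3.8 4.6 2.4] w 0.0174 g 53.1
shift/0.06: [-0.01  -0.357 -0.005] world [0.0032 0.0212 0.0004]
turn z units 0.037
```

drive_tool --pt "-0.01 -0.035 0 0 0 0 1" --pt "0 0 0 0 0 0 1"

```text
time_s: 23.65
tool_pos: [0.5704, -0.028, 0.0306]
orientation: [[0.984, -0.178, 0.004], [-0.178, -0.984, 0.001], [0.004, -0.001, -1.0]]
ft_force: [5.1, 3.1, 2.4]
width: 0.0175
grip_force: 53.0
```

drive_tool --pt "0 -0.03 0 0 0 0 1" --pt "0 0 0 0 0 0 1"

```text
time_s: 23.9
tool_pos: [0.5704, -0.0278, 0.0306]
orientation: [[0.984, -0.179, 0.003], [-0.179, -0.984, -0.001], [0.003, 0.0, -1.0]]
ft_force: [5.1, -1.4, 4.3]
width: 0.0175
grip_force: 53.3
```

Stopped at a slide of about 20 mm with the force reversed, so the block is against the far cheek. Release and retreat.

drive_tool --pt "0 0.03 0 0 0 0 0.2" --pt "0 0 0 0 0 0 -0.2" --pt "0 0 0 0 0 0 -0.2" --pt "0 0 -0.4 0 0 0 -0.2" --pt "0 0 -0.9 0 0 0 -0.2"

```text
time_s: 24.52
tool_pos: [0.5659, -0.0286, 0.1063]
orientation: [[0.984, -0.178, -0.006], [-0.178, -0.984, -0.0], [-0.006, 0.001, -1.0]]
ft_force: [2.0, -0.3, -0.4]
width: 0.0513
grip_force: 0.0
```

drive_tool --pt "0 0 -0.9 0 0 0 -0.2" --pt "-0.5 0 -0.8 0 0 0 -0.2" --pt "-0.5 0 -0.2 0 0 0 -0.2" --pt "-0.3 0 0 0 0 0 -0.2" --pt "0 0 0 0 0 0 -0.2"

```text
time_s: 25.15
tool_pos: [0.4904, -0.0145, 0.222]
orientation: [[0.984, -0.178, -0.0], [-0.178, -0.984, -0.0], [-0.0, 0.0, -1.0]]
ft_force: [0.5, 0.1, 0.2]
width: 0.0512
grip_force: 0.0
```

Run:
```python
from h import *
f=save('wrist','wk');p=np.load('p.npy');go([.5,0,.2])
g=f['color'].astype(int).mean(2)
c=lambda P:w2px('wk',C2w(p,P))
k=c([[50,-100,90]])[0];print('knob exp',k);x0,y0=k.astype(int)
# dark knob region centroid near prediction
w=g[y0-45:y0+46,x0-60:x0+61];m=(w<60).astype(np.uint8)
n,l,st,ce=cv2.connectedComponentsWithStats(m)
for i in range(1,n):
    if st[i,4]>150: print(st[i]+[x0-60,y0-45,0,0,0],(ce[i]+[x0-60,y0-45]).round(1))
pr=lambda P:[int(g[int(v[1]),int(v[0])]) for v in c(P)]
print(pr([[x,10,28] for x in range(-90,-60)]))
for X in(-60,-15): print(X,pr([[X,y,28] for y in range(-44,45,1)]))
```

```text
t 25.2 tcp [ 0.4913 -0.0147  0.2219] yaw -10.25 tool z [ 0. -0. -1.] F [ 0.6 -0.   0.3] w 0.0512 g 0.0
shift/0.06: [ 0.098 -0.268  0.365] world [ 0.0087  0.0147 -0.0219]
knob exp [319.55168752 111.32060315]
[346 147  34  10 253] [365.3 152.3]
[51, 50, 49, 52, 51, 68, 133, 225, 250, 252, 252, 252, 252, 250, 240, 219, 210, 217, 220, 220, 211, 207, 199, 178, 138, 115, 110, 105, 109, 109]
-60 [197, 194, 195, 200, 201, 201, 200, 201, 198, 195, 195, 191, 181, 140, 111, 104, 112, 176, 196, 200, 198, 196, 195, 199, 202, 202, 202, 201, 200, 197, 200, 201, 198, 177, 152, 140, 139, 142, 141, 141, 144, 144, 142, 139, 138, 140, 140, 139, 137, 136, 140, 134, 125, 112, 106, 106, 107, 115, 143, 181, 203, 208, 212, 210, 211, 214, 217, 217, 219, 221, 220, 222, 225, 225, 226, 229, 242, 251, 253, 252, 252, 252, 249, 206, 109, 51, 47, 50, 46]
-15 [197, 200, 199, 204, 206, 204, 206, 204, 203, 201, 199, 195, 183, 140, 111, 106, 117, 146, 175, 195, 198, 201, 203, 203, 205, 201, 202, 206, 203, 205, 204, 205, 207, 210, 207, 210, 210, 211, 208, 210, 212, 208, 193, 168, 151, 142, 141, 141, 142, 143, 144, 138, 140, 142, 141, 133, 117, 105, 107, 135, 178, 201, 207, 209, 209, 212, 215, 213, 216, 215, 218, 218, 219, 222, 225, 231, 244, 252, 252, 252, 252, 250, 239, 175, 91, 60, 51, 52, 54]
```

Run:
```python
from h import *
f,s=load('wk');p=np.load('p.npy');g=f['color'].astype(int).mean(2)
print(g[75:150:5,295:350:4].astype(int))
for h,sl in((0,20),(0,15),(0,25),(.1,20)): print(h,sl,w2px('wk',C2w(p,[[50+72*np.sin(h),-80-sl+d,18+72*np.cos(h)+15] for d in(9,-9)])).round(1).tolist())
# jar, tin, canister in top view before/after
t=save('top','top1');d=np.abs(t['color'].astype(int)-load('top0')[0]['color']).max(2)
for n,(x,y) in dict(jar=(288,207),can=(280,180),mug=(185,273),tin=(328,277)).items(): print(n,d[y-8:y+9,x-8:x+9].mean())
```

```text
[[251 252 251 252 250 251 251 251 251 251 250 250 250 240]
 [251 252 251 252 250 251 251 251 252 242 204 205 202 193]
 [251 252 251 252 250 252 251 251 252 241 209 211 241 234]
 [252 252 251 252 243 244 243 249 250 238 204 234 251 251]
 [252 252 251 246  76  78  73  72  76  99 211 210 217 226]
 [251 252 251 246  77  76  76  76  78  94 202 206 206 207]
 [210 207 203 183  84  85  82  80  79  87 158 158 157 161]
 [206 205 205 180  83  81  79  82  79  89 154 153 158 157]
 [222 221 221 143  84  83  79  83  81  86 154 152 154 152]
 [221 219 193 172  81  80  81  79  80  90 193 191 187 186]
 [251 251 251 243  78  75  78  79  77 128 251 251 252 251]
 [250 250 250 248  84  79  80  78  79 189 251 251 251 251]
 [251 251 251 251 251 250 251 251 251 251 251 251 251 250]
 [253 252 252 252 252 252 252 252 252 252 252 252 252 252]
 [205 203 203 203 205 201 204 202 201 203 204 203 202 204]]
0 20 [[307.0, 110.9], [331.9, 110.9]]
0 15 [[300.1, 110.9], [325.0, 110.9]]
0 25 [[313.9, 110.9], [338.8, 110.9]]
0.1 20 [[307.0, 100.5], [332.0, 100.6]]
jar 26.57439446366782
can 12.484429065743944
mug 29.705882352941178
tin 108.29411764705883
```

The knob is upright with the slide at about 20.7 mm. The block is home, with its centre near x -1, y +2 mm and square to the tunnel. The arm is clear, so I'm handing in.

```bash
python3 -c "
from h import *
print(ticket.close_job())"
```

```text
the job is handed in; nothing more can be done
None
```

The job is handed in at about 25 s of the 67 s allowed: the block is fully home against the end stop and the upright plunger clamps it (slide about 20.7 mm). I saw no contact with the tin, jar or canister, though the arm may have been blocking the final overhead check of them, and no verdict came back from the hand-in.

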